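# Lay a standing angle bracket down on its back

## Robot

A 6-joint arm with a two-finger parallel gripper is mounted at the origin on a cart in front of the work surface, level with it; the furniture and walls round the work are solid. World frame = base frame: x ahead of the robot, y to its left, z up, the work surface at z = 0. Lengths are in mm, angles in rad, forces in N, time in s.
With the tool pointing down it reaches from about 275 to 750 mm from the base axis. Payload 10.2 kg.
Tool frame: the origin (TCP) lies at the very end of the fingers, on their centre line; the grasp point (between the pads) lies 19 mm behind it; z points along the fingers, y is the line along which they close (so a half turn about z gives the same grasp; the last joint's range is limited). The gripper opens to 85 mm and grips with 20 to 120 N. Pads are 22 mm wide; open, the fingers measure 114 mm over their backs; the gripper's body (76 mm by 85 mm) begins 54 mm behind the grasp point. The pads swing forward as they close: fully open they stand 13 mm farther back than shut.
Start: joints at [-1.374, 0.313, 1.498, -0, 1.331, -0.223], TCP at [213.967, -479.426, 231.294] pointing down, gripper open.
Joint ranges: [-2.94, 2.94], [-0.97, 2.17], [0.19, 2.56], [-1.23, 4.37], [0.02, 3.11], [-2.88, 2.88]. Speed limits (rad/s): [2.39, 2.39, 3.01, 3.14, 3.14, 3.14].

## Interface

Orientations are given as a unit quaternion [w, x, y, z].
In Python, from rig import ctrl gives the robot as it stands.
- The arm moves only by the shell command python3 -m inch 'ROWS' [OPENING] [FORCE]. ROWS is text: rows parted by semicolons, each of 6 numbers parted by spaces: the shift along the tool's x, y, z in mm, then the turn, a rotation vector about the tool's x, y, z in units of 6 degrees (1.0 is 6 degrees). A call has exactly 10 rows; each row shifts and turns the commanded pose from where the row before left it, along the tool's axes as they then stand; what a row does not reach is not made up. A row lasts 1/12 s, in which the tool goes at most 41.7 mm and 7.16 degrees, less where a joint would pass 70% of its speed; a pose out of reach is approached as far as the arm can. A call with a gripper value outside its range is refused whole. OPENING is the opening, from 0 (shut) to 1 (fully open), set as the call begins (- or left out, the last holds). The fingers move at their own pace and stop on an object; FORCE is the grip in N (left out, the last holds). Time passes only in rows, so rows that do not move let the fingers close, or fill a call up. It gives the time, the measured TCP pose, the force, the opening and the grip force at its end, in the units of the state.
- ctrl.sense(): the state, without advancing time (a new reading comes with each control period).
- ctrl.capture(name): name is "side" or "top" or "wrist"; returns a dict with "image" (420x560x3 uint8, red, green, blue), "intrinsics" (3x3 intrinsics, pixels), "rvec" (rotation vector, rad) and "tvec" (3), from world to camera coordinates, as OpenCV has them. Camera axes: x right, y down, z forward; pixel columns grow to the right and rows downward; lengths in mm; the calibration is good to about 2 mm. The wrist camera is an equidistant fisheye: a pixel r from the principal point sees the ray r / f radians off the axis. A picture is of the moment at which its call begins. There is no depth.
- ctrl.finish_job(): hands the job in; it is judged then, once.
The state is a dict: "time_s": time; "joints": joint angles; "dq": joint speeds; "tau": joint torques, N m; "eef_pos": TCP position; "ee_rot": TCP orientation; "force": force on the tool from outside, world axes, zero at the start; "wrist_torque": the same for the moment, N m; "grip_width": opening from 0.0 (shut) to 1.0 (fully open); "grip_force": force on a finger pad.
Only numpy, scipy, OpenCV 4.12 (cv2) and the standard library are available. Lean on these libraries where they do the work, as an engineer would, in place of code of your own. Each camera call takes 0.05 s, during which the arm holds its last target. There are 200 camera calls.

## Task

Without picking it up, push the standing green angle bracket along the bench with the fingers until its back is up against and square to the near edge of the black pad, still upright. Then tip it over that edge so that it ends lying flat on its back on the pad with its foot pointing up, staying with it all the way down so that it lands gently and never falls freely. Leave the paint tin, the tape measure and the two tube offcuts where they are.

Things in the scene. Friction and masses are not known exactly. Their poses are not given: they have to be found in the camera images.
- bracket: Loose green L-shaped angle bracket of 8 mm plate, 80 mm wide, 0.27 to 0.49 kg, standing on its foot. Origin: middle of the heel (lower edge of its back), at bench height. Own z: up the back of the upright leg (120 mm tall, x -8 to 0 mm); -x: along the foot (100 mm long, 8 mm thick, x -100 to 0 mm); y across, -40 to 40 mm. The L opens towards -x, away from the pad.
- bracket_top (a point): Middle of the upright leg's top edge, 120 mm up, on the back face. A finger set down above the foot pushes the upright's inner face towards +x: low down it slides, higher up it tips. Centre of mass: 26 mm behind the back, 35 mm up; over the pad's edge it overbalances at some 35 to 40 degrees.
- bracket_toe (a point): Middle of the foot's free end, 100 mm behind the back, on the foot's inner (upper) face, 8 mm up. The foot swings up as the bracket tips: past the balance point, a finger on this inner face can hold it back and so let the bracket down slowly. When it lies on its back the foot points straight up.
- pad: Pad fixed to the bench: black rubber, 130 x 160 mm, 8 mm thick, with an aluminium strip along its near edge, the stop. Origin: on the bench under the middle of this near edge. Own x: into the pad (0 to 130 mm), y along the edge (-80 to 80 mm), z up. At the start the bracket stands 30 to 55 mm before the edge, back to the pad, up to 25 mm off to a side and 0.15 rad skew.
- tin: Bystander: small red and white paint tin, 78 mm across, 77 mm tall, origin under its centre.
- tape: Bystander: yellow and black tape measure standing on the bench, 36 x 73 x 62 mm, origin under its centre.
- offcut: Bystander: dark round tube offcut standing on end, 34 mm across, 75 mm tall, origin under its centre.
- box_tube: Bystander: dark square tube offcut, 40 x 40 mm, 45 mm tall, origin under its centre.
There are look-alikes about, which are no part of the job. Of the things that look like the bracket, the larger one is meant.

How it is judged:
By the outcome, as a careful person would: the job done as asked, in the order asked, and still so for the second after the job is handed in, with the robot touching nothing.
It also fails if it takes over 64 s, if anything falls off the work surface, if the arm or the gripper's body presses on something with over 40 N, if the wrist force passes 120 N, or if a joint passes its speed limit or range.

## Working session

There is one attempt and no reset: what is moved stays moved. The work goes in short steps, Python scripts to look and compute and a shell command to move; the robot and the scene stay as the last step left them, time stands still between calls to the robot, and variables do not carry over. Pictures are saved under pics/ and viewed, at most 10 in all, crops included, and the job is handed in when it is done.

```bash
ls; mkdir -p pics; cat > h.py <<'E'
import numpy as np, cv2
from rig import ctrl
from scipy.spatial.transform import Rotation as R
def cap(n,f=None):
    c=ctrl.capture(n); c={k:np.array(v) for k,v in c.items()}
    if f: cv2.imwrite('pics/'+f,cv2.cvtColor(c['image'],cv2.COLOR_RGB2BGR))
    return c
def ray(c,u,v):
    K=c['intrinsics'];M=cv2.Rodrigues(c['rvec'].astype(float))[0]
    d=np.linalg.solve(K,[u,v,1.]);return -M.T@c['tvec'].ravel(), M.T@d
def atz(c,u,v,z):
    o,d=ray(c,u,v);return o+d*(z-o[2])/d[2]
def proj(c,P):
    return cv2.projectPoints(np.array(P,float).reshape(-1,1,3),c['rvec'].astype(float),c['tvec'].astype(float),c['intrinsics'].astype(float),None)[0].reshape(-1,2)
def st():
    s=ctrl.sense();print({k:np.round(s[k],3) for k in ('time_s','eef_pos','ee_rot','force','grip_width','grip_force')}); return s
E
python3 - <<'E'
from h import *
import pickle
a=cap('top','top0.png');b=cap('side','side0.png')
pickle.dump((a,b),open('c0.pkl','wb'))
st()
for c in(a,b):print(ray(c,280,210))
E
```

```text
pics
{'time_s': np.float64(0.1), 'eef_pos': array([ 213.909, -479.205,  230.816]), 'ee_rot': array([-0.001,  0.978,  0.208,  0.   ]), 'force': array([ 0.831,  0.757, -0.454]), 'grip_width': np.float64(0.998), 'grip_force': np.float64(0.0)}
(array([ 403.2471134 , -206.19925473, 1303.85240185]), array([ 0.07539826,  0.0252488 , -0.9969422 ]))
(array([ 541.54823503, -941.26923415,  589.0905459 ]), array([-0.01748026,  0.84669464, -0.53180743]))
```

View pics/top0.png

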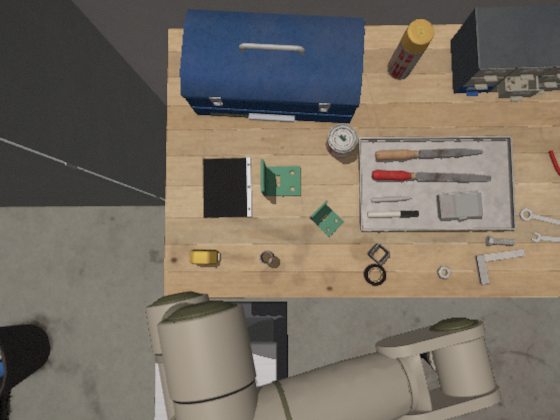

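View pics/side0.png

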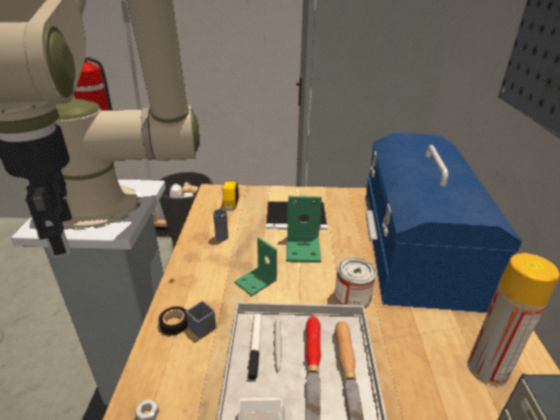

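The top view shows two green brackets: the larger one at about (280,180), beside the pad, with its upright at column 264, and a smaller one at (327,218). The larger one has its back to the pad strip at column 249, so it is the one meant. I'll confirm it in an enlarged crop.

```bash
python3 - <<'E'
from h import *
import pickle
a,b=pickle.load(open('c0.pkl','rb'))
for p in [(249,157),(249,217),(204,157),(204,217),(301,167),(301,195),(280,180)]: print(p,atz(a,*p,8).round(1))
im=cv2.cvtColor(a['image'][130:250,190:350],cv2.COLOR_RGB2BGR)
cv2.imwrite('pics/crop0.png',cv2.resize(im,None,fx=5,fy=5,interpolation=cv2.INTER_CUBIC))
E
```

```text
(249, 157) [645.5 -90.    8. ]
(249, 217) [483.  -90.3   8. ]
(204, 157) [646.6  32.2   8. ]
(204, 217) [483.6  30.5   8. ]
(301, 167) [ 617.1 -230.4    8. ]
(301, 195) [ 541.2 -229.8    8. ]
(280, 180) [ 582.2 -173.7    8. ]
```

View pics/crop0.png

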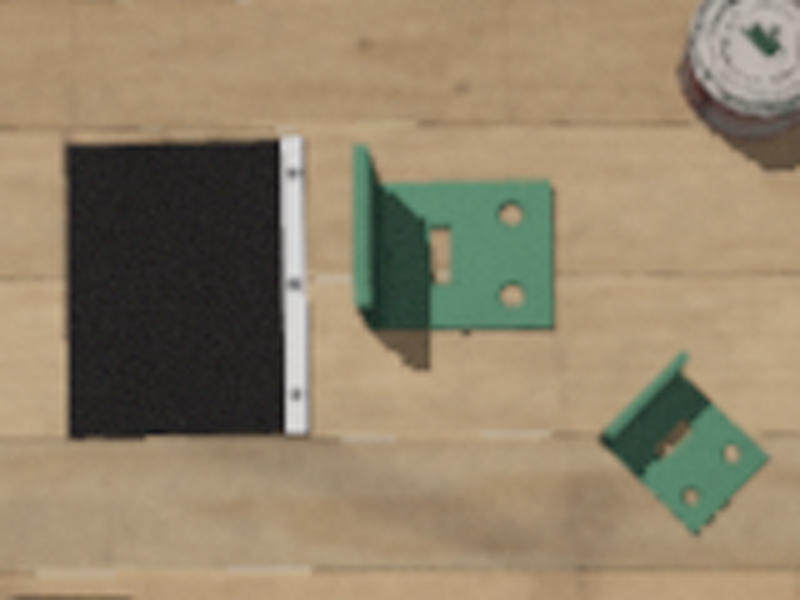

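The crop confirms it: the large bracket has toe corners at crop (552,181) and (554,327) and its top edge from (355,145) to (359,308). The strip's edge runs from (303,136) to (308,435), and the small bracket is separate, at (685,440).

```bash
python3 - <<'E'
from h import *
import pickle
a,b=pickle.load(open('c0.pkl','rb'))
q=lambda x,y,z: atz(a,190+x/5-.4,130+y/5-.4,z).round(1)
print('toe',q(552.5,181,8),q(554.5,327,8))
print('top back',q(354,145,120),q(358,308,120))
print('edge',q(303.5,136,8),q(309,435,8), 'far',q(67,144,8),q(70,438,8))
print('tin top',q(760,40,77))
s=ctrl.sense();print(R.from_quat(np.roll(s['ee_rot'],-1)).as_matrix().round(3))
E
```

```text
toe [ 620.3 -228.     8. ] [ 541.2 -228.5    8. ]
top back [ 620.3 -128.3  120. ] [ 539.3 -130.2  120. ]
edge [646.  -93.6   8. ] [484.  -96.8   8. ] far [642.8  34.9   8. ] [483.1  31.6   8. ]
tin top [ 680.9 -333.5   77. ]
[[ 0.913  0.408 -0.   ]
 [ 0.408 -0.913  0.001]
 [ 0.    -0.001 -1.   ]]
```

```bash
python3 -m inch '15 -3 0 0 0 0;30 -5 0 0 0 0;38 -7 0 0 0 0;38 -7 0 0 0 0;38 -7 0 0 0 0;38 -7 0 0 0 0;38 -7 0 0 0 0;38 -7 0 0 0 0;30 -5 0 0 0 0;15 -3 0 0 0 0' 0 30; python3 -m inch '0 0 0 0 0 0.4;0 0 0 0 0 0.4;0 0 0 0 0 0.4;0 0 0 0 0 0.4;0 0 0 0 0 0.4;0 0 0 0 0 0.4;0 0 0 0 0 0.4;0 0 0 0 0 0.4;0 0 0 0 0 0.4;0 0 0 0 0 0.23'; python3 -c "
from h import *
s=st();print(s['joints'],R.from_quat(np.roll(s['ee_rot'],-1)).as_matrix().round(3))"
```

```text
time_s: 0.93
eef_pos: [483.0, -294.3, 230.8]
ee_rot: [-0.0, 0.978, 0.21, 0.0]
force: [0.0, 0.2, 0.4]
grip_width: 0.001
grip_force: 0.0
time_s: 1.77
eef_pos: [480.6, -296.7, 230.9]
ee_rot: [-0.0, 1.0, 0.008, -0.0]
force: [0.1, -0.2, 0.0]
grip_width: 0.003
grip_force: 0.0
{'time_s': np.float64(1.767), 'eef_pos': array([ 480.625, -296.733,  230.94 ]), 'ee_rot': array([-0.   ,  1.   ,  0.008, -0.   ]), 'force': array([ 0.095, -0.197,  0.044]), 'grip_width': np.float64(0.003), 'grip_force': np.float64(0.0)}
[-7.60494104e-01  4.01860081e-01  1.37365807e+00  1.26334767e-05
  1.36683936e+00  7.93585819e-01] [[ 1.     0.017 -0.001]
 [ 0.017 -1.     0.001]
 [-0.001 -0.001 -1.   ]]
```

```bash
python3 -m inch '10 0 0 0.75 0 0;10 0 0 0.75 0 0;10 0 0 0.75 0 0;10 0 0 0.75 0 0;10 0 0 0.75 0 0;10 0 0 0.75 0 0;10 0 0 0.75 0 0;10 0 0 0.75 0 0;10 0 0 0.75 0 0;10 0 0 0.75 0 0'; python3 - <<'E'
from h import *
s=st();print(np.round(s['joints'],2),R.from_quat(np.roll(s['ee_rot'],-1)).as_matrix().round(3))
cap('wrist','w1.png')
E
```

```text
time_s: 2.6
eef_pos: [580.9, -295.2, 231.1]
ee_rot: [-0.384, 0.923, 0.009, -0.004]
force: [-0.2, -0.0, 0.4]
grip_width: 0.001
grip_force: 0.0
{'time_s': np.float64(2.6), 'eef_pos': array([ 580.947, -295.161,  231.123]), 'ee_rot': array([-0.384,  0.923,  0.009, -0.004]), 'force': array([-0.196, -0.029,  0.443]), 'grip_width': np.float64(0.001), 'grip_force': np.float64(0.0)}
[-0.84  0.92  0.69  0.57  2.1   0.86] [[ 1.     0.013 -0.014]
 [ 0.019 -0.704  0.71 ]
 [-0.    -0.71  -0.704]]
```

View pics/w1.png

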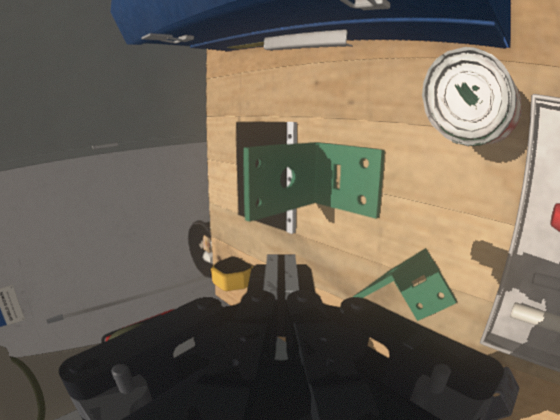

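The wrist view shows the bracket's toe corners at about (383,149) and (380,217), its inner corner line from (317,142) to (316,205), and the strip's edge near column 297 from (297,122) to (296,233). I'll check the squareness and gap from these.

```bash
python3 - <<'E'
from h import *
c=cap('wrist')
def fz(u,v,z):
    K=c['intrinsics'];d=np.array([u-K[0,2],v-K[1,2]]);r=np.hypot(*d);t=r/K[0,0]
    M=cv2.Rodrigues(c['rvec'].astype(float))[0];o=-M.T@c['tvec'].ravel()
    w=M.T@np.array([*(np.sin(t)*d/r),np.cos(t)]);return (o+w*(z-o[2])/w[2]).round(1)
for n,p,z in [('toe',(383,149),8),('toe',(380,217),8),('in',(317,142),8),('in',(316,205),8),('edge',(297,122),8),('edge',(296,233),8),('topL',(245,147),120),('topL',(247,220),120)]: print(n,fz(*p,z))
im=cv2.cvtColor(c['image'][110:240,230:400],cv2.COLOR_RGB2BGR)
cv2.imwrite('pics/crop1.png',cv2.resize(im,None,fx=4.5,fy=4.5,interpolation=cv2.INTER_CUBIC))
E
```

```text
toe [ 622.4 -228.4    8. ]
toe [ 545.6 -231.8    8. ]
in [ 621.3 -134.6    8. ]
in [ 539.1 -136.6    8. ]
edge [645.4 -99.6   8. ]
edge [ 490.1 -102.3    8. ]
topL [ 622.  -131.5  120. ]
topL [ 543.2 -132.9  120. ]
```

View pics/crop1.png

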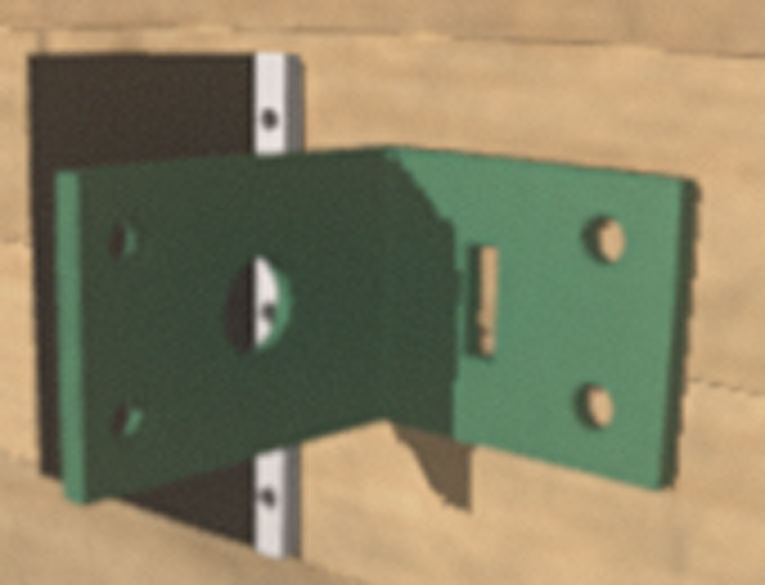

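The crop shows the upright with a large hole at mid-height and small ones near the top, and the foot with a slot near the heel and two holes near the toe. So I'll push below the big hole, and tip with contacts on solid plate. The skew to the strip is only about 0.01 rad.

```bash
python3 -m inch '0 3 10 0 0 0;0 5 20 0 0 0;0 5 22 0 0 0;0 5 22 0 0 0;0 5 22 0 0 0;0 5 22 0 0 0;0 5 22 0 0 0;0 5 22 0 0 0;0 5 20 0 0 0;1 4 12 0 0 0'; python3 -m inch '0 3 3 0 0 0;0 3 3 0 0 0;0 3 3 0 0 0;0 3 3 0 0 0;0 3 3 0 0 0;0 2 2 0 0 0;0 2 2 0 0 0;0 1 1 0 0 0;0 0 0 0 0 0;0 0 0 0 0 0';python3 -c "
from h import *
s=st();print(np.round(s['joints'],2),R.from_quat(np.roll(s['ee_rot'],-1)).as_matrix().round(3));cap('side','s2.png')"
```

```text
time_s: 3.53
eef_pos: [578.9, -189.5, 59.9]
ee_rot: [-0.382, 0.924, 0.009, -0.004]
force: [0.2, 0.6, 0.6]
grip_width: 0.0
grip_force: 0.0
time_s: 4.37
eef_pos: [579.8, -191.1, 32.7]
ee_rot: [-0.383, 0.924, 0.009, -0.004]
force: [-0.0, -0.3, -0.4]
grip_width: 0.001
grip_force: 0.0
{'time_s': np.float64(4.367), 'eef_pos': array([ 579.791, -191.08 ,   32.658]), 'ee_rot': array([-0.383,  0.924,  0.009, -0.004]), 'force': array([-0.019, -0.263, -0.382]), 'grip_width': np.float64(0.001), 'grip_force': np.float64(0.0)}
[-0.74  0.97  1.15  0.54  1.62  0.68] [[ 1.     0.013 -0.013]
 [ 0.019 -0.707  0.707]
 [ 0.    -0.707 -0.707]]
```

View pics/s2.png

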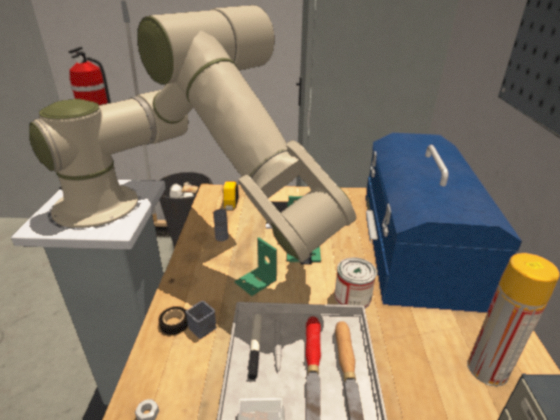

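```bash
python3 -m inch '0 2 2 0 0 0;0 2 2 0 0 0;0 1.5 1.5 0 0 0;0 -3 3 0 0 0;0 -4 4 0 0 0;0 -4 4 0 0 0;0 -4 4 0 0 0;0 -3 3 0 0 0;0 -2 2 0 0 0;0 0 0 0 0 0';python3 -m inch '0 -2 2 0 0 0;0 -2 2 0 0 0;0 -2 2 0 0 0;0 -2 2 0 0 0;0 -2 2 0 0 0;0 -2 2 0 0 0;0 -2 2 0 0 0;0 -2 2 0 0 0;0 -2 2 0 0 0;0 -2 2 0 0 0'
```

```text
time_s: 5.25
eef_pos: [579.2, -162.0, 25.0]
ee_rot: [-0.383, 0.924, 0.009, -0.004]
force: [0.8, 0.2, 0.2]
grip_width: -0.001
grip_force: 0.0
time_s: 6.08
eef_pos: [578.8, -134.6, 24.8]
ee_rot: [-0.382, 0.924, 0.009, -0.003]
force: [-0.3, -2.9, 0.2]
grip_width: 0.001
grip_force: 1.2
```

```bash
python3 -m inch '0 -1.5 1.5 0 0 0;0 -1.5 1.5 0 0 0;0 -1.5 1.5 0 0 0;0 -1.5 1.5 0 0 0;0 -1.5 1.5 0 0 0;0 -1.5 1.5 0 0 0;0 -1.5 1.5 0 0 0;0 -1.5 1.5 0 0 0;0 -1 1 0 0 0;0 0 0 0 0 0';python3 - <<'E'
from h import *
cap('wrist','w3.png')
E
```

```text
time_s: 6.92
eef_pos: [578.3, -115.7, 24.8]
ee_rot: [-0.383, 0.924, 0.009, -0.004]
force: [0.3, -0.8, 0.1]
grip_width: 0.002
grip_force: 0.4
```

View pics/w3.png

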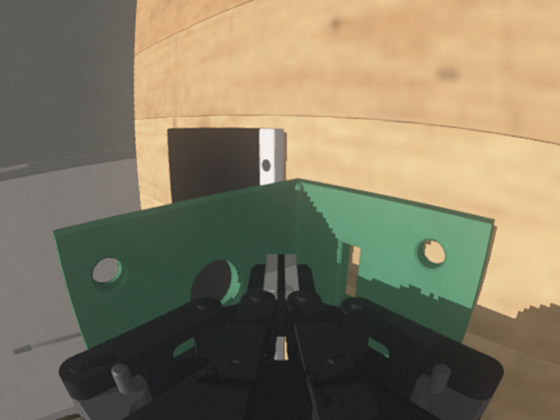

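The wrist view shows the bracket upright with the finger at its inner corner (about (285,285)). The heel corner at (298,180) is still slightly short of the strip edge at column 285, so I'll push on gently until the force rises.

```bash
python3 -m inch '0 -.6 .6 0 0 0;0 -.6 .6 0 0 0;0 -.6 .6 0 0 0;0 -.6 .6 0 0 0;0 -.6 .6 0 0 0;0 -.6 .6 0 0 0;0 -.6 .6 0 0 0;0 -.6 .6 0 0 0;0 -.6 .6 0 0 0;0 -.6 .6 0 0 0';python3 -m inch '0 -.4 .4 0 0 0;0 -.4 .4 0 0 0;0 -.4 .4 0 0 0;0 -.4 .4 0 0 0;0 -.4 .4 0 0 0;0 0 0 0 0 0;0 0 0 0 0 0;0 0 0 0 0 0;0 0 0 0 0 0;0 0 0 0 0 0'
```

```text
time_s: 7.8
eef_pos: [578.2, -107.5, 24.8]
ee_rot: [-0.383, 0.924, 0.009, -0.004]
force: [-0.4, -3.1, 0.9]
grip_width: -0.001
grip_force: 1.3
time_s: 8.63
eef_pos: [578.2, -105.0, 24.9]
ee_rot: [-0.383, 0.924, 0.009, -0.003]
force: [0.0, -5.3, 0.9]
grip_width: 0.0
grip_force: 2.6
```

```bash
python3 -m inch '0 -.4 .4 0 0 0;0 -.4 .4 0 0 0;0 -.4 .4 0 0 0;0 -.4 .4 0 0 0;0 -.4 .4 0 0 0;0 0 0 0 0 0;0 0 0 0 0 0;0 0 0 0 0 0;0 0 0 0 0 0;0 0 0 0 0 0';python3 - <<'E'
from h import *
c=cap('wrist');im=cv2.cvtColor(c['image'][110:260,180:380],cv2.COLOR_RGB2BGR)
cv2.imwrite('pics/w4.png',cv2.resize(im,None,fx=4,fy=4,interpolation=cv2.INTER_CUBIC))
E
```

```text
time_s: 9.47
eef_pos: [578.2, -102.1, 25.4]
ee_rot: [-0.383, 0.924, 0.009, -0.003]
force: [-1.1, -5.5, 5.2]
grip_width: -0.001
grip_force: 2.9
```

View pics/w4.png

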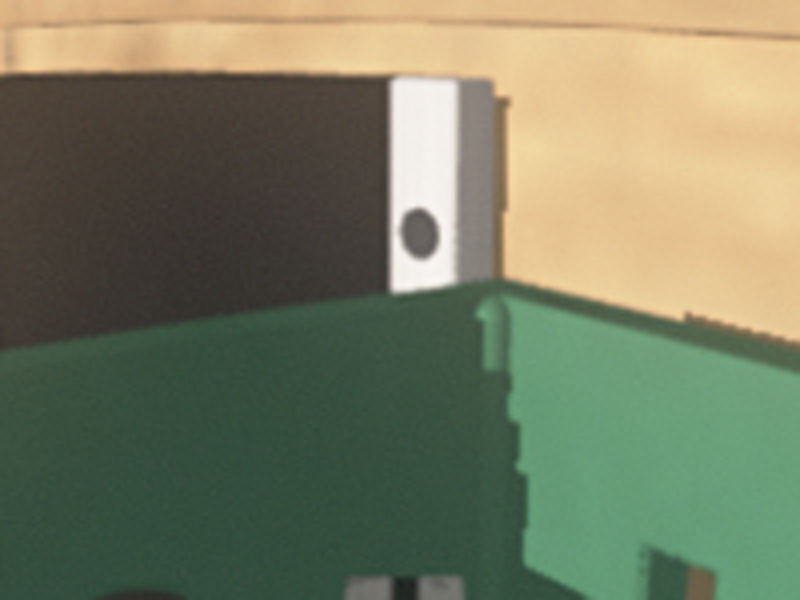

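The heel is now against the strip (around (500,285)), and the upward force suggests it has just begun to tip against the finger. I'll back off to let it settle upright and check.

```bash
python3 -m inch '0 .4 -.4 0 0 0;0 .4 -.4 0 0 0;0 .4 -.4 0 0 0;0 .4 -.4 0 0 0;0 .4 -.4 0 0 0;0 .4 -.4 0 0 0;0 .4 -.4 0 0 0;0 .4 -.4 0 0 0;0 0 0 0 0 0;0 0 0 0 0 0';python3 - <<'E'
from h import *
c=cap('wrist');im=cv2.cvtColor(c['image'][110:310,40:510],cv2.COLOR_RGB2BGR)
cv2.imwrite('pics/w5.png',cv2.resize(im,None,fx=1.7,fy=1.7,interpolation=cv2.INTER_CUBIC))
E
```

```text
time_s: 10.35
eef_pos: [577.9, -106.1, 24.5]
ee_rot: [-0.383, 0.924, 0.009, -0.004]
force: [-0.6, -0.0, -0.3]
grip_width: 0.0
grip_force: 0.2
```

View pics/w5.png

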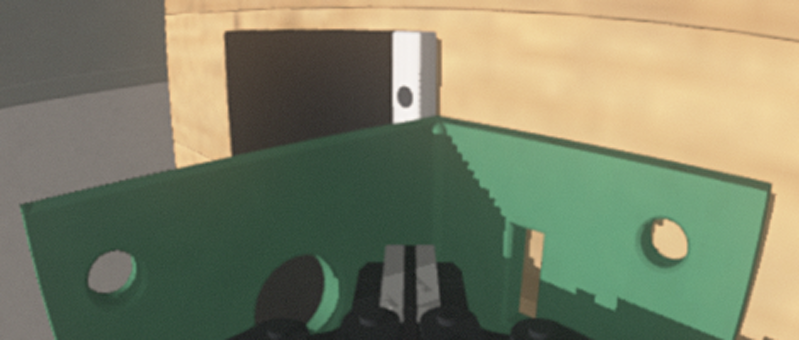

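The bracket is upright and square, with its heel corner at (440,118) touching the strip and no contact force. Next I back out, open the fingers and tilt 10° more, so one fingertip meets the upright high up and the other meets the foot. That cages the bracket both ways while it tips.

```bash
python3 -m inch '0 0.5 -2 0 0 0;0 0 -6 0 0 0;0 0 -10 0 0 0;0 0 -10 0 0 0;0 0 -12 0 0 0;0 0 -12 0 0 0;0 0 -10 0 0 0;0 0 -10 0 0 0;0 0 -6 0 0 0;0 0 -2 0 0 0';python3 -m inch '0 1 -3 .17 0 0;0 1 -3 .17 0 0;0 1 -3 .17 0 0;0 1 -3 .17 0 0;0 1 -3 .17 0 0;0 1 -3 .17 0 0;0 1 -3 .17 0 0;0 1 -1 .17 0 0;0 1 -1 .17 0 0;0 1 -1 .17 0 0' 1;python3 -c "
from h import *
s=st();print(np.round(s['joints'],2),R.from_quat(np.roll(s['ee_rot'],-1)).as_matrix().round(3));cap('wrist','w6.png')"
```

```text
time_s: 11.23
eef_pos: [579.4, -164.4, 81.9]
ee_rot: [-0.382, 0.924, 0.009, -0.003]
force: [0.5, -0.4, 0.1]
grip_width: 0.001
grip_force: 0.0
time_s: 12.07
eef_pos: [579.7, -188.0, 89.1]
ee_rot: [-0.464, 0.886, 0.008, -0.004]
force: [0.8, -0.0, -0.4]
grip_width: 1.001
grip_force: 0.0
{'time_s': np.float64(12.067), 'eef_pos': array([ 579.665, -187.974,   89.145]), 'ee_rot': array([-0.464,  0.886,  0.008, -0.004]), 'force': array([ 0.84 , -0.043, -0.381]), 'grip_width': np.float64(1.001), 'grip_force': np.float64(0.0)}
[-0.76  0.97  1.08  0.65  1.83  0.71] [[ 1.     0.011 -0.015]
 [ 0.019 -0.569  0.822]
 [-0.    -0.822 -0.569]]
```

View pics/w6.png

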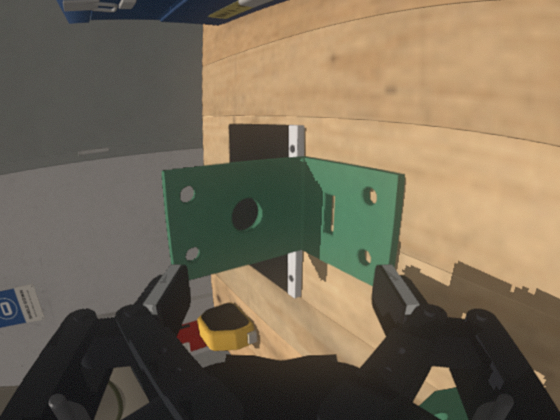

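The bracket is still square to the strip, with the open fingertips at (180,270) and (378,270) straddling the L symmetrically. Advance slowly.

```bash
python3 -m inch '0 0 4 0 0 0;0 0 7 0 0 0;0 0 8 0 0 0;0 0 8 0 0 0;0 0 8 0 0 0;0 0 8 0 0 0;0 0 8 0 0 0;0 0 7 0 0 0;0 0 4 0 0 0;0 0 0 0 0 0';python3 -m inch '0 0 1 0 0 0;0 0 1 0 0 0;0 0 1 0 0 0;0 0 1 0 0 0;0 0 1 0 0 0;0 0 1 0 0 0;0 0 1 0 0 0;0 0 1 0 0 0;0 0 0 0 0 0;0 0 0 0 0 0'
```

```text
time_s: 12.95
eef_pos: [578.6, -136.1, 53.4]
ee_rot: [-0.464, 0.886, 0.008, -0.005]
force: [-0.3, -0.3, -0.5]
grip_width: 1.001
grip_force: 0.0
time_s: 13.78
eef_pos: [578.6, -130.4, 49.3]
ee_rot: [-0.463, 0.886, 0.008, -0.004]
force: [0.6, 0.4, 1.1]
grip_width: 1.002
grip_force: 0.0
```

```bash
python3 -m inch '0 0 .7 0 0 0;0 0 .7 0 0 0;0 0 .7 0 0 0;0 0 .7 0 0 0;0 0 .7 0 0 0;0 0 .7 0 0 0;0 0 0 0 0 0;0 0 0 0 0 0;0 0 0 0 0 0;0 0 0 0 0 0';python3 -m inch '0 0 .7 0 0 0;0 0 .7 0 0 0;0 0 .7 0 0 0;0 0 .7 0 0 0;0 0 .7 0 0 0;0 0 0 0 0 0;0 0 0 0 0 0;0 0 0 0 0 0;0 0 0 0 0 0;0 0 0 0 0 0'
```

```text
time_s: 14.62
eef_pos: [578.6, -127.0, 46.9]
ee_rot: [-0.463, 0.886, 0.008, -0.004]
force: [0.4, 0.3, 0.0]
grip_width: 1.001
grip_force: 0.0
time_s: 15.45
eef_pos: [578.5, -124.1, 44.9]
ee_rot: [-0.463, 0.886, 0.008, -0.004]
force: [0.2, -0.4, -0.2]
grip_width: 0.998
grip_force: 0.0
```

```bash
python3 -m inch '0 0 .7 0 0 0;0 0 .7 0 0 0;0 0 .7 0 0 0;0 0 .7 0 0 0;0 0 .7 0 0 0;0 0 .7 0 0 0;0 0 0 0 0 0;0 0 0 0 0 0;0 0 0 0 0 0;0 0 0 0 0 0';python3 -m inch '0 0 .7 0 0 0;0 0 .7 0 0 0;0 0 .7 0 0 0;0 0 .7 0 0 0;0 0 .7 0 0 0;0 0 0 0 0 0;0 0 0 0 0 0;0 0 0 0 0 0;0 0 0 0 0 0;0 0 0 0 0 0'
```

```text
time_s: 16.28
eef_pos: [578.4, -120.7, 42.5]
ee_rot: [-0.463, 0.886, 0.008, -0.004]
force: [0.0, 0.6, -0.3]
grip_width: 0.997
grip_force: 0.0
time_s: 17.12
eef_pos: [578.5, -118.5, 41.2]
ee_rot: [-0.463, 0.886, 0.008, -0.004]
force: [-2.0, -4.6, 5.5]
grip_width: 0.998
grip_force: 3.2
```

Both fingertips now touch, with 4.6 N on the upright and 5.5 N on the foot. The geometry is consistent: inner face y ≈ -102, and contacts about 88 mm up the back and 63 mm along the foot. I now rotate rigidly about the pad edge, 1.5° per row.

```bash
python3 -m inch '0 -1 -.1 -.25 0 0;0 -1 .36 -.25 0 0;0 -1 .36 -.25 0 0;0 -1 .36 -.25 0 0;0 -1 .36 -.25 0 0;0 -1 .36 -.25 0 0;0 -1 .36 -.25 0 0;0 -1 .36 -.25 0 0;0 0 0 0 0 0;0 0 0 0 0 0'
```

```text
time_s: 17.95
eef_pos: [578.5, -110.7, 45.4]
ee_rot: [-0.368, 0.93, 0.009, -0.003]
force: [0.0, -4.1, 5.7]
grip_width: 0.995
grip_force: 4.2
```

```bash
python3 -m inch '0 -1 .3 -.25 0 0;0 -1 .36 -.25 0 0;0 -1 .36 -.25 0 0;0 -1 .36 -.25 0 0;0 -1 .36 -.25 0 0;0 -1 .36 -.25 0 0;0 -1 .36 -.25 0 0;0 -1 .36 -.25 0 0;0 -1 .36 -.25 0 0;0 0 0 0 0 0'; python3 - <<'E'
from h import *
def q(c,n):
    im=c['image'].astype(int);m=((im[...,1]>im[...,0]+18)&(im[...,1]>im[...,2]+8)).astype('uint8')
    k,l,s,ce=cv2.connectedComponentsWithStats(m)
    print(n,[(s[i].tolist(),ce[i].round().tolist()) for i in range(1,k) if s[i][4]>60])
for n in('top','wrist'):q(cap(n),n)
E
```

```text
time_s: 18.78
eef_pos: [578.1, -101.2, 48.1]
ee_rot: [-0.256, 0.967, 0.01, -0.002]
force: [0.6, -3.7, 3.1]
grip_width: 0.998
grip_force: 2.7
top [([228, 160, 23, 35, 441], [236.0, 179.0]), ([311, 201, 32, 35, 469], [326.0, 219.0])]
wrist [([97, 175, 382, 171, 37911], [285.0, 247.0])]
```

```bash
python3 -m inch '0 -1 .36 -.25 0 0;0 -1 .36 -.25 0 0;0 -1 .36 -.25 0 0;0 -1 .36 -.25 0 0;0 -1 .36 -.25 0 0;0 -1 .36 -.25 0 0;0 -1 .36 -.25 0 0;0 -1 .36 -.25 0 0;0 -1 .36 -.25 0 0;0 0 0 0 0 0'; python3 -m inch '0 -.7 .24 -.17 0 0;0 -.7 .24 -.17 0 0;0 -.7 .24 -.17 0 0;0 -.7 .24 -.17 0 0;0 -.7 .24 -.17 0 0;0 -.7 .24 -.17 0 0;0 -.7 .24 -.17 0 0;0 -.7 .24 -.17 0 0;0 0 0 0 0 0;0 0 0 0 0 0'
```

```text
time_s: 19.72
eef_pos: [577.7, -91.2, 48.6]
ee_rot: [-0.14, 0.99, 0.01, -0.002]
force: [0.2, 0.9, -0.6]
grip_width: 0.999
grip_force: 0.0
time_s: 20.55
eef_pos: [577.8, -86.0, 48.0]
ee_rot: [-0.07, 0.997, 0.01, -0.001]
force: [-0.2, -0.3, 0.1]
grip_width: 1.003
grip_force: 0.1
```

```bash
cat > g.py <<'E'
from h import *
c=cap('top');im=c['image'].astype(int);m=((im[...,1]>im[...,0]+18)&(im[...,1]>im[...,2]+8)).astype('uint8')
k,l,s,ce=cv2.connectedComponentsWithStats(m)
print([(s[i].tolist(),ce[i].round().tolist()) for i in range(1,k) if s[i][4]>60])
for th in (30,40,47,55,65,75,90):
    a=np.radians(th);P=np.array([580,-94,8.]);u=np.array([0,np.sin(a),np.cos(a)]);n=np.array([0,-np.cos(a),np.sin(a)])
    print(th,'top',proj(c,[P+112*u+[0,0,0]]).round(1).tolist(),'toe',proj(c,[P-8*u+100*n]).round(1).tolist())
E
python3 g.py
```

```text
[([311, 201, 32, 35, 508], [326.0, 219.0])]
30 top [[224.7, 175.9]] toe [[283.8, 178.5]]
40 top [[219.0, 176.6]] toe [[280.2, 177.7]]
47 top [[215.6, 177.2]] toe [[277.1, 177.2]]
55 top [[212.6, 177.9]] toe [[273.0, 176.7]]
65 top [[209.9, 178.8]] toe [[267.1, 176.2]]
75 top [[208.6, 179.8]] toe [[260.6, 175.8]]
90 top [[209.0, 181.3]] toe [[250.2, 175.6]]
```

```bash
cat > g2.py <<'E'
from h import *
for n in('top','side','wrist'):
    c=cap(n);im=c['image'].astype(int);m=((im[...,1]>1.25*im[...,0]+3)&(im[...,1]>1.05*im[...,2])).astype('uint8')
    k,l,s,ce=cv2.connectedComponentsWithStats(m)
    print(n,[s[i].tolist() for i in range(1,k) if s[i][4]>25])
E
python3 g2.py
```

```text
top [[311, 201, 32, 35, 497]]
side [[286, 187, 37, 44, 974], [236, 237, 41, 58, 1071]]
wrist [[104, 176, 376, 170, 38576], [514, 337, 46, 74, 1296], [427, 367, 13, 13, 104]]
```

The wrist view's green blob is in the same place relative to the gripper as before, so the bracket is still caged and near balance. Continue down.

```bash
python3 -m inch '0 -.7 .24 -.17 0 0;0 -.7 .24 -.17 0 0;0 -.7 .24 -.17 0 0;0 -.7 .24 -.17 0 0;0 -.7 .24 -.17 0 0;0 -.7 .24 -.17 0 0;0 -.7 .24 -.17 0 0;0 -.7 .24 -.17 0 0;0 -.7 .24 -.17 0 0;0 -.7 .24 -.17 0 0'; python3 -m inch '0 -.7 .24 -.17 0 0;0 -.7 .24 -.17 0 0;0 -.7 .24 -.17 0 0;0 -.7 .24 -.17 0 0;0 -.7 .24 -.17 0 0;0 -.7 .24 -.17 0 0;0 -.7 .24 -.17 0 0;0 -.7 .24 -.17 0 0;0 -.7 .24 -.17 0 0;0 -.7 .24 -.17 0 0';python3 g2.py
```

```text
time_s: 21.58
eef_pos: [577.7, -79.1, 46.0]
ee_rot: [0.02, 1.0, 0.009, 0.0]
force: [0.1, -0.6, 1.3]
grip_width: 1.003
grip_force: 0.1
time_s: 22.42
eef_pos: [577.5, -72.5, 42.7]
ee_rot: [0.109, 0.994, 0.009, 0.001]
force: [-0.1, 0.0, 0.7]
grip_width: 0.998
grip_force: 0.3
top [[230, 161, 35, 36, 531], [238, 166, 13, 4, 32], [311, 201, 32, 35, 494]]
side [[286, 197, 36, 34, 1012], [236, 237, 40, 58, 1023]]
wrist [[112, 176, 369, 169, 38042], [469, 294, 23, 18, 81], [509, 309, 51, 56, 1423], [497, 311, 15, 15, 115], [431, 367, 11, 14, 69]]
```

```bash
python3 -m inch '0 -.7 .24 -.17 0 0;0 -.7 .24 -.17 0 0;0 -.7 .24 -.17 0 0;0 -.7 .24 -.17 0 0;0 -.7 .24 -.17 0 0;0 -.7 .24 -.17 0 0;0 -.7 .24 -.17 0 0;0 -.7 .24 -.17 0 0;0 -.7 .24 -.17 0 0;0 -.7 .24 -.17 0 0'; python3 -m inch '0 -.7 .24 -.17 0 0;0 -.7 .24 -.17 0 0;0 -.7 .24 -.17 0 0;0 -.7 .24 -.17 0 0;0 -.7 .24 -.17 0 0;0 -.7 .24 -.17 0 0;0 0 0 0 0 0;0 0 0 0 0 0;0 0 0 0 0 0;0 0 0 0 0 0';python3 g2.py
```

```text
time_s: 23.4
eef_pos: [577.4, -66.5, 38.4]
ee_rot: [0.196, 0.98, 0.009, 0.002]
force: [-0.0, 0.2, 0.5]
grip_width: 0.996
grip_force: 0.4
time_s: 24.23
eef_pos: [577.4, -63.6, 35.4]
ee_rot: [0.248, 0.969, 0.009, 0.002]
force: [-0.6, 0.7, 0.6]
grip_width: 0.999
grip_force: 0.0
top [[212, 161, 45, 37, 778], [311, 201, 32, 35, 493]]
side [[286, 194, 34, 36, 1105], [236, 238, 40, 57, 1011]]
wrist [[111, 175, 412, 165, 35456], [361, 322, 24, 22, 218], [426, 366, 16, 16, 142]]
```

```bash
python3 -m inch '0 -.5 .17 -.12 0 0;0 -.5 .17 -.12 0 0;0 -.5 .17 -.12 0 0;0 -.5 .17 -.12 0 0;0 -.5 .17 -.12 0 0;0 -.5 .17 -.12 0 0;0 0 0 0 0 0;0 0 0 0 0 0;0 0 0 0 0 0;0 0 0 0 0 0';python3 -m inch '0 -.5 .17 -.12 0 0;0 -.5 .17 -.12 0 0;0 -.5 .17 -.12 0 0;0 0 0 0 0 0;0 0 0 0 0 0;0 0 0 0 0 0;0 0 0 0 0 0;0 0 0 0 0 0;0 0 0 0 0 0;0 0 0 0 0 0';python3 g2.py
```

```text
time_s: 25.22
eef_pos: [577.4, -61.4, 33.0]
ee_rot: [0.284, 0.959, 0.009, 0.003]
force: [-0.2, -0.4, 0.0]
grip_width: 1.001
grip_force: 0.0
time_s: 26.05
eef_pos: [577.6, -60.8, 33.2]
ee_rot: [0.303, 0.953, 0.009, 0.003]
force: [-2.9, -0.5, 11.3]
grip_width: 1.002
grip_force: 5.6
top [[212, 161, 45, 37, 848], [311, 201, 32, 35, 496]]
side [[286, 194, 34, 36, 1109], [236, 238, 40, 57, 1013]]
wrist [[113, 176, 392, 172, 36313], [318, 295, 15, 10, 32]]
```

It has landed: 11 N upward on the finger over the upright, and the outline no longer changes. I'll back straight out from the corner, then check the lie.

```bash
python3 -m inch '0 0 -1 0 0 0;0 0 -1 0 0 0;0 0 -2 0 0 0;0 0 -3 0 0 0;0 0 -5 0 0 0;0 0 -8 0 0 0;0 0 -10 0 0 0;0 0 -10 0 0 0;0 0 -10 0 0 0;0 0 -10 0 0 0';python3 -m inch '0 0 -12 0 0 0;0 0 -15 0 0 0;0 0 -15 0 0 0;0 0 -15 0 0 0;0 0 -15 0 0 0;0 0 -15 0 0 0;0 0 -15 0 0 0;0 0 -10 0 0 0;0 0 -5 0 0 0;0 0 0 0 0 0';python3 g2.py; python3 - <<'E'
from h import *
for n in('top','side'):
    c=cap(n,n+'9.png')
    for yb in (-102,-111):
      V=[[x,yb+dy,z] for x in(540,620) for dy,z in((0,8),(120,8),(0,108),(8,108))]
      print(n,yb,proj(c,V).round(0).astype(int).tolist())
    im=c['image'].astype(int);m=((im[...,1]>1.25*im[...,0]+3)&(im[...,1]>1.05*im[...,2]))
    if n=='top':
        for r in range(158,202,3):
            w=np.where(m[r,200:300])[0]+200
            print(r,(w.min(),w.max(),len(w)) if len(w) else '')
E
```

```text
time_s: 27.03
eef_pos: [576.8, -25.0, 81.9]
ee_rot: [0.302, 0.953, 0.009, 0.003]
force: [-0.3, -0.1, 0.3]
grip_width: 1.005
grip_force: 0.0
time_s: 27.87
eef_pos: [575.6, 42.2, 177.3]
ee_rot: [0.302, 0.953, 0.009, 0.004]
force: [-0.7, -0.6, 0.6]
grip_width: 1.003
grip_force: 0.0
top [[212, 161, 45, 37, 1298], [311, 201, 32, 35, 494]]
side [[286, 195, 35, 35, 1092], [236, 238, 40, 57, 1012]]
wrist [[207, 148, 143, 88, 8299], [364, 157, 10, 82, 398], [345, 167, 5, 12, 40], [342, 210, 6, 13, 44], [416, 222, 19, 32, 67], [395, 224, 10, 11, 66], [380, 243, 15, 15, 122]]
top -102 [[253, 196], [209, 196], [250, 192], [247, 192], [253, 166], [209, 167], [250, 160], [247, 160]]
top -111 [[257, 196], [212, 196], [254, 192], [251, 192], [257, 166], [212, 167], [254, 160], [251, 160]]
158 
161 (np.int64(251), np.int64(253), 3)
164 (np.int64(251), np.int64(254), 4)
167 (np.int64(212), np.int64(255), 44)
170 (np.int64(212), np.int64(255), 44)
173 (np.int64(212), np.int64(255), 41)
176 (np.int64(212), np.int64(255), 44)
179 (np.int64(212), np.int64(255), 37)
182 (np.int64(212), np.int64(256), 36)
185 (np.int64(212), np.int64(256), 39)
188 (np.int64(212), np.int64(256), 45)
191 (np.int64(212), np.int64(256), 42)
194 (np.int64(212), np.int64(256), 45)
197 (np.int64(213), np.int64(230), 9)
200 
side -102 [[286, 228], [287, 204], [287, 194], [287, 193], [317, 229], [315, 204], [320, 195], [319, 193]]
side -111 [[286, 230], [287, 205], [287, 196], [287, 194], [317, 231], [315, 206], [320, 197], [320, 195]]
```

The outline matches the bracket lying flat and square, foot pointing straight up. The heel overhangs the strip by about 16 mm, and the arm is clear. Handing in.

```bash
python3 -c "
from rig import ctrl
print(ctrl.finish_job())"
```

```text
the job is handed in; nothing more can be done
None
```

I pushed the bracket square against the pad's edge, tipped it over with the fingers holding it both ways, and handed in at about 28 s. It lies flat on its back on the pad, foot pointing up, with its heel overhanging the edge by about 16 mm (8 mm more than a pure tip would leave). I felt no contact with the tin, tape measure or offcuts, but did not check their positions at the end.

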